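# Load a filter cube into its nest and flip the spring keeper over it

### The job

Press the black filter cube upright into the square pocket of the metal nest, gently but until it sits fully home on the pocket floor, and let go of it. Then tip the open spring keeper over from behind, past its snap point, and let it spring shut on top of the cube by itself. Use a light touch on both and leave the things standing around where they are.

Things in the scene. Friction and masses are not known exactly. Their poses are not given: they have to be found in the camera images.
- cube: Loose black filter cube, 34 x 34 mm square, 36 mm tall, 55 g, a round violet window in one side, standing upright. Origin: centre of its underside; z up, x and y square to its sides. Treat as a solid block. May go into the pocket any of the four ways round. It stands in one of three places; the lens tube and the objective take the other two.
- nest: Aluminium nest let 0 to 4 mm into the table top (differs each time), base plate 136 x 84 x 6 mm (x -54 to +82 mm). Origin: underside of the base, below the pocket's centre; z up; +x points from the pocket to the hinge cheeks (away from the robot, turned up to 0.4 rad). When fully home the cube's underside is at nest z = 7 mm, its top at z = 43 mm, its centre at x = +0.5 mm: a firm stop, best felt.
- pocket (a point): Centre of the pocket's mouth, at nest x = 0, y = 0, z = 25 mm. Side walls 36 mm apart (y = +-18 mm) up to z = 14 mm; from there to z = 25 mm they slope outwards as a lead-in, to about 44 mm. The fixed far wall's face is at x = +17.5 mm, with the same lead-in; the near side (-x) is the sprung jaw. The cube's top 16 mm stay above the walls.
- jaw (a joint): Travel (m) of the sprung steel jaw on the pocket's near side; 0 = out, grows to nest -x, to 0.006. 30 mm wide; upright face at nest x = -15 mm up to z = 14 mm, above it a ramp leaning back 22 degrees up to z = 27 mm. The cube pushes it back 1 to 5 mm against 3 to 8 N; pressing it down takes 4 to 15 N; it then stays by friction. Enter 1 to 2 mm towards the jaw, clear of the far wall.
- seat: Thin dark steel seat plate on the pocket floor, 33 x 35 x 1 mm, fixed; origin at its underside's centre, at nest z = 6 mm, top at nest z = 7 mm. The cube must not be pressed on it with more than 40 N.
- keeper (a joint): Angle (rad) of the bistable keeper arm: 0 = closed, level over the pocket, pointing to the nest's -x; 1.57 = upright; 2.2 = open stop, leaning back (start). A spring drives it away from 1.2 rad both ways with 0.2 to 0.3 N m: drawing the crossbar over takes 6 to 11 N at first, falling to nothing at 1.2 rad; below that it springs shut. Push it with less than 20 N; do not press it down.
- keeper_hinge (a point): Centre of the keeper's hinge pin, axis along the nest's y: nest x = +46 mm, y = 0, z = 52 mm, between two cheeks (y to +-22 mm, tops at z = 60 mm). The arm is steel, 20 mm wide, 6 mm thick. A rubber foot 46 mm from the hinge rests on the cube when closed: at 0.01 to 0.02 rad with the cube home, about 0.055 rad with it 2 mm proud.
- keeper_bar (a point): Centre of the keeper's black crossbar, 10 mm thick, 44 mm long along the nest's y, at the arm's free end, 67 mm from the hinge. With the keeper open it is about 85 mm in nest +x from the pocket's centre and at nest z = 106 mm; on its way over it rises to z = 119 mm.
- lens_tube: Bystander: black threaded lens tube, 31 mm across, 30 mm tall, standing on end. Origin at the underside's centre. Leave it.
- objective: Bystander: white and silver microscope objective, 24 mm across, 48 mm tall, standing. Origin at the underside's centre. Leave it.
- coverslips: Bystander: small clear plastic box, 30 x 30 x 14 mm. Origin at the underside's centre. Leave it.
- dropper: Bystander: small brown dropper bottle, 25 mm across, 70 mm tall, standing. Origin at the underside's centre. Leave it.
Not all that is in view belongs to the job. What is shaped like the cube but orange is not meant.

How it is judged:
By the outcome, as a careful person would: the job done as asked, in the order asked, and still so for the second after the job is handed in, with the robot touching nothing.
It also fails if it takes over 72 s, if anything falls off the work surface, if the arm or the gripper's body presses on something with over 40 N, if the wrist force passes 120 N, or if a joint passes its speed limit or range.

### The arm

A 7-joint arm with a two-finger parallel gripper is mounted at the origin on a cart in front of the work surface, level with it; the furniture and walls round the work are solid. World frame = base frame: x ahead of the robot, y to its left, z up, the work surface at z = 0. Lengths are in m, angles in rad, forces in N, time in s.
With the tool pointing down it reaches from about 0.4 to 0.85 m from the base axis. Payload 10.4 kg.
Tool frame: the origin (TCP) lies between the finger pads; the fingertips stand ahead of it and the grasp point (between the pads) lies 5 mm behind it (manip.tip_extent is the z of the fingertips in the tool frame, in m); z points along the fingers, y is the line along which they close (so a half turn about z gives the same grasp; the last joint's range is limited). The gripper opens to 85 mm and grips with 20 to 120 N. Pads are 22 mm wide; open, the fingers measure 114 mm over their backs; the gripper's body (76 mm by 85 mm) begins 54 mm behind the grasp point. The pads swing forward as they close: fully open they stand 13 mm farther back than shut.
Start: joints at [-1.224, 0.332, -0.065, 1.46, 0.022, 1.35, -0.088], TCP at [0.226, 0.583, 0.245] pointing down, gripper open.
Joint ranges: [-2.6, 2.6], [-0.5, 2.12], [-1.47, 1.34], [0.16, 2.42], [-1.27, 4.41], [0.06, 2.06], [-2.6, 2.6]. Speed limits (rad/s): [2.22, 2.22, 2.79, 2.79, 3.14, 3.14, 3.14].

### API

Orientations are given as a unit quaternion [x, y, z, w].
In Python, from workcell import status, viewer, manip gives the robot as it stands.
- The arm moves only by the tool play_rows, never from a script. Its argument "plan" is one flat list of numbers, 7 for each row, row after row: the turn, a rotation vector about the tool's x, y, z in degrees, then the shift along the tool's x, y, z in m, then the opening, from 0 (shut) to 1 (fully open). In form: [ax, ay, az, dx, dy, dz, grip, ax, ay, az, dx, dy, dz, grip, ...]. A call has 1 to 20 rows; each row is the pose to reach, as a shift and turn from the pose commanded when the call began, along the tool's axes at that moment; what a row does not reach only later rows make up. A row lasts 1/8 s, in which the tool goes at most 62.5 mm and 10.7 degrees, less where a joint would pass 70% of its speed; a pose out of reach is approached as far as the arm can. A call with a gripper value outside its range is refused whole. The fingers move at their own pace and stop on an object; "squeeze" is the grip in N (left out, the last holds). Time passes only in rows, so rows that repeat a pose let the fingers close. It gives the time, the measured TCP pose, the force, the opening and the grip force at its end, in the units of the state.
- status.get_obs(): the state, without advancing time (a new reading comes with each control period).
- viewer.camera(name): name is "side" or "top"; returns the picture (384x512x3 uint8, red, green, blue); there is no depth.
- viewer.camera_model(name): a dict with "fx", "fy", "cx", "cy" (pixels), "D" ([k1, k2, p1, p2, k3] as OpenCV has them; the pictures are not rectified), "R" (3x3) and "t" (3): a world point X has camera coordinates R X + t. Camera axes: x right, y down, z forward; pixel columns grow to the right and rows downward; lengths in m; the calibration is good to about 2 mm. A picture is of the moment at which its call begins. camera_model takes no time and is no camera call.
- manip.hand_in(): hands the job in; it is judged then, once.
The state is a dict: "clock": time; "joint_pos": joint angles; "joint_velocities": joint speeds; "tau": joint torques, N m; "position": TCP position; "ee_rot": TCP orientation; "ft_force": force on the tool from outside, world axes, zero at the start; "torque": the same for the moment, N m; "grip_width": opening from 0.0 (shut) to 1.0 (fully open); "grasp_force": force on a finger pad.
Only numpy, scipy, OpenCV 4.12 (cv2) and the standard library are available. Lean on these libraries where they do the work, as an engineer would, in place of code of your own. Each camera call takes 0.05 s, during which the arm holds its last target. There are 200 camera calls.

## Working session

There is one attempt and no reset: what is moved stays moved. The work goes in short steps, Python scripts to look and compute and a tool call to move; the robot and the scene stay as the last step left them, time stands still between calls to the robot, and variables do not carry over. Pictures are saved under pics/ and viewed, at most 10 in all, crops included, and the job is handed in when it is done.

Besides the shell and the picture viewer there is one more tool, called by a JSON object that holds its "name" and its "arguments". play_rows: Moves the arm, as the interface text tells. Its arguments: {"type":"object","properties":{"plan":{"type":"array","items":{"type":"number"}},"squeeze":{"type":"number"}},"required":["plan"]}

```bash
ls; mkdir -p pics; python3 - <<'E'
from workcell import status, viewer, manip
import cv2
o=status.get_obs()
print({k:o[k] for k in('clock','position','ee_rot','ft_force','grip_width')}, manip.tip_extent)
for n in('side','top'):
    im=viewer.camera(n); cv2.imwrite(f'pics/{n}0.png',im[:,:,::-1])
    m=viewer.camera_model(n); print(n,m)
E
```

```text
pics
{'clock': 0.0, 'position': array([0.22576722, 0.58240524, 0.24448808]), 'ee_rot': array([ 1.83864513e-01,  9.82951314e-01, -7.36230790e-04, -1.13623320e-04]), 'ft_force': array([-0.14362413,  0.29047772, -0.02144644]), 'grip_width': 1.0002733661392749} 0.014
side {'fx': 489.6204773575023, 'fy': 489.6204773575023, 'cx': 254.05763715384106, 'cy': 187.13799287304073, 'D': array([-0.15474827,  0.        ,  0.        ,  0.        ,  0.        ]), 'R': array([[ 0.95455951, -0.29702831, -0.02429652],
       [-0.14321119, -0.38568229, -0.91144925],
       [ 0.2613555 ,  0.87351208, -0.41069447]]), 't': array([-0.54896017,  0.04788531,  1.08654598])}
top {'fx': 379.7866276483771, 'fy': 379.7866276483771, 'cx': 255.47387680661922, 'cy': 190.03487517130162, 'D': array([-0.11433408,  0.        ,  0.        ,  0.        ,  0.        ]), 'R': array([[-0.02421855, -0.99953693, -0.01842246],
       [-0.98067049,  0.02733239, -0.1937481 ],
       [ 0.19416191,  0.01337407, -0.98087832]]), 't': array([-0.18659617,  0.4875394 ,  0.83475203])}
```

View pics/side0.png

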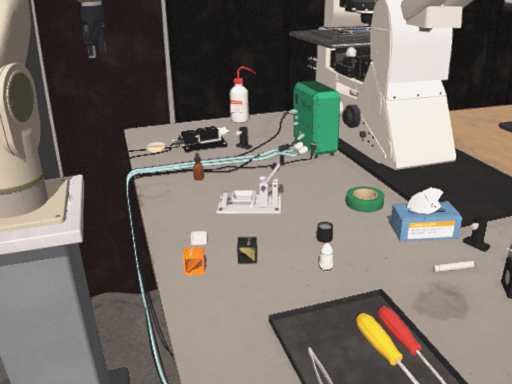

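View pics/top0.png

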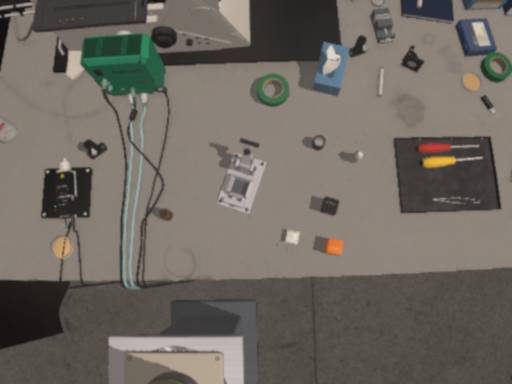

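Candidates for the cube: black box, top (330,206) / side (247,250). The orange cube is at top (335,247) / side (194,260), which is not meant. The round black lens tube is at top (319,142) / side (325,232). I choose the black square box and will check it in one crop, together with the nest.

```bash
cat > h.py <<'E'
import numpy as np, cv2
from workcell import status, viewer, manip
from scipy.spatial.transform import Rotation as Ro
def ray(n,uv):
    m=viewer.camera_model(n); K=np.array([[m['fx'],0,m['cx']],[0,m['fy'],m['cy']],[0,0,1]])
    p=cv2.undistortPoints(np.array(uv,float).reshape(-1,1,2),K,m['D']).reshape(-1,2)
    d=np.c_[p,np.ones(len(p))]@m['R']; return -m['R'].T@m['t'], d
def plane(n,uv,z):
    c,d=ray(n,uv); return c+d*((z-c[2])/d[:,2:])
def proj(n,X):
    m=viewer.camera_model(n); K=np.array([[m['fx'],0,m['cx']],[0,m['fy'],m['cy']],[0,0,1]])
    return cv2.projectPoints(np.array(X,float).reshape(-1,1,3),cv2.Rodrigues(m['R'])[0],m['t'],K,m['D'])[0].reshape(-1,2)
def tri(a,b):
    c1,d1=ray('side',[a]);c2,d2=ray('top',[b]);d1=d1[0];d2=d2[0]
    s=np.linalg.lstsq(np.c_[d1,-d2],c2-c1,rcond=None)[0]
    p,q=c1+s[0]*d1,c2+s[1]*d2; return (p+q)/2,np.linalg.norm(p-q)
E
python3 - <<'E'
from h import *
s=cv2.imread('pics/side0.png');t=cv2.imread('pics/top0.png')
a=cv2.resize(s[145:275,180:340],None,fx=5,fy=4.6*0+5)[:, :800][:600]
cv2.imwrite('pics/c1.png',cv2.resize(s[150:270,180:340],(800,600),interpolation=2))
cv2.imwrite('pics/c2.png',cv2.resize(t[130:226,212:340],(800,600),interpolation=2))
for n in('side','top'):
    m=viewer.camera_model(n);print(n,-m['R'].T@m['t'])
E
```

```text
side [ 0.2468981  -1.09369924  0.47654564]
top [ 0.31151937 -0.21099941  0.90981245]
```

View pics/c1.png

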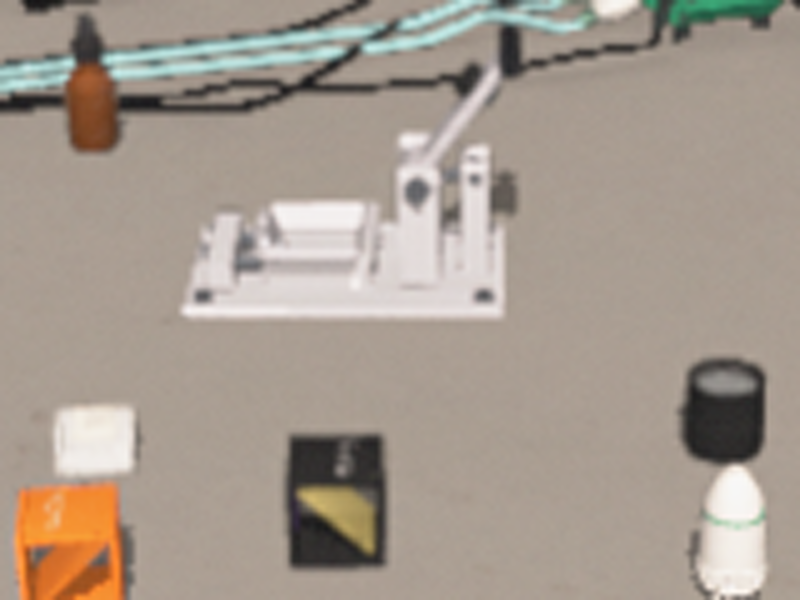

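View pics/c2.png

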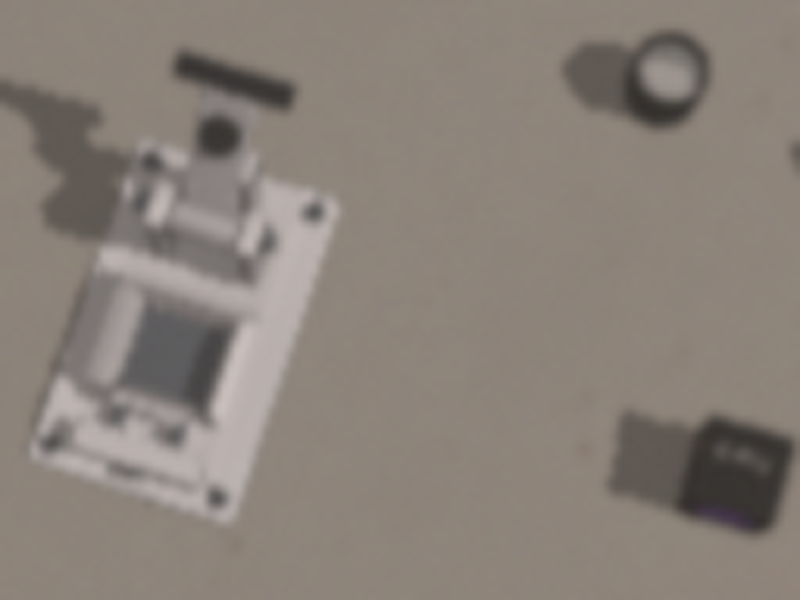

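The crops confirm the black box. It stands upright with the logo on top, the orange cube is separate, and the nest is turned about 0.27 rad. Now I'll measure from corners and masks.

```bash
python3 - <<'E'
from h import *
np.set_printoptions(precision=4,suppress=True)
C2=lambda p:(np.array(p,float)+.5)/6.25-.5+[212,130]
C1=lambda p:(np.array(p,float)+.5)/5-.5+[180,150]
# base plate corners (far-right, near-right, near-left, far-left)
for z in(.002,.006):
    P=plane('top',C2([(338,205),(233,521),(31,458),(141,142)]),z); print('plate z',z,P[:,:2].tolist())
    print(' sides',[np.linalg.norm(P[i]-P[(i+1)%4]) for i in range(4)])
    print(' yaw',np.arctan2(*(P[0]-P[1])[[1,0]]),np.arctan2(*(P[3]-P[2])[[1,0]]), np.arctan2(*(-(P[2]-P[1])[[0]],(P[2]-P[1])[1])))
    print(' side-cam front edge',plane('side',C1([(183,316),(503,316)]),z)[:,:2].tolist())
print('bar ends top',plane('top',C2([(178,64),(293,96)]),.106))
print('bar tri',tri(C1([(510,50)])[0],C2([(235,80)])[0]))
# cube
img=cv2.imread('pics/top0.png'); g=img.max(2); m=(g<70).astype(np.uint8); m[:, :315]=0;m[:195]=0;m[220:]=0;m[:,345:]=0
c=max(cv2.findContours(m,0,2)[0],key=cv2.contourArea); r=cv2.minAreaRect(c);print(r,m.sum())
bp=cv2.boxPoints(r);print('cube box z.036',plane('top',bp,.036)[:,:2].tolist())
print('cube top far edge',plane('top',C2([(712,414),(794,440)]),.036))
print('side top quad',plane('side',C1([(290,435),(383,435),(385,487),(290,487)]),.036))
print('side bottom edge',plane('side',C1([(290,565),(385,566)]),0))
for n,p,z in(('lens',(668,72),.03),):print(n,plane('top',C2([p]),z))
print(plane('top',[(359,156)],.04),plane('top',[(292,237),(335,247),(167,215)],.02))
E
```

```text
plate z 0.002 [[0.5602061914003543, -0.22549456861492348], [0.4354089008378487, -0.18132194643178584], [0.46211283066052333, -0.10331617811525358], [0.5885307924224867, -0.14778686855712353]]
 sides [np.float64(0.132384229734046), np.float64(0.0824499833755401), np.float64(0.1340117284584669), np.float64(0.08270894553393839)]
 yaw -0.34019383060387076 -0.3382553192147393 [-0.3298]
 side-cam front edge [[0.4338822460894314, -0.1830894359561548], [0.561525229312595, -0.2294466702949307]]
plate z 0.006 [[0.5591104283916173, -0.22543070008855975], [0.43486301920954007, -0.18145271115710349], [0.46144928627104753, -0.1037906515811211], [0.5873102256568736, -0.14806539542400193]]
 sides [np.float64(0.13180091880906528), np.float64(0.0820866925503107), np.float64(0.13342124645436088), np.float64(0.08234451367056224)]
 yaw -0.34019383060387076 -0.33825531921473956 [-0.3298]
 side-cam front edge [[0.43230613510258503, -0.190765071120633], [0.5588732008841917, -0.23673155497937481]]
bar ends top [[ 0.5853 -0.1685  0.106 ]
 [ 0.5721 -0.2091  0.106 ]]
bar tri (array([ 0.5794, -0.1887,  0.1049]), np.float64(0.0007023055716071501))
((328.82354736328125, 205.70591735839844), (14.55213737487793, 14.55213737487793), 14.03624439239502) 179
cube box z.036 [[0.43071818232749176, -0.34764677556874746], [0.4637384594260269, -0.3577829853644556], [0.4544323260725995, -0.3904348018778703], [0.421503811114033, -0.38007283999850733]]
cube top far edge [[ 0.4661 -0.3626  0.036 ]
 [ 0.4554 -0.3928  0.036 ]]
side top quad [[ 0.4353 -0.3528  0.036 ]
 [ 0.4668 -0.364   0.036 ]
 [ 0.4566 -0.3984  0.036 ]
 [ 0.4257 -0.3874  0.036 ]]
side bottom edge [[ 0.4259 -0.381   0.    ]
 [ 0.4576 -0.3928  0.    ]]
lens [[ 0.6025 -0.3549  0.03  ]]
[[ 0.5596 -0.4483  0.04  ]] [[ 0.3736 -0.2814  0.02  ]
 [ 0.3473 -0.3807  0.02  ]
 [ 0.4329  0.0135  0.02  ]]
```

```bash
cat >> h.py <<'E'
yaw=-0.338; ex=np.array([np.cos(yaw),np.sin(yaw),0]); ey=np.array([-ex[1],ex[0],0]); NO=np.array([.498,-.160,-.001])
def N(x,y,z): return NO+x*ex+y*ey+np.array([0,0,z])
RT=np.c_[-ex,ey,[0,0,-1]]   # wanted tool orientation
def rows(*W, frm=None):
    o=status.get_obs(); R=Ro.from_quat(o['ee_rot']); p=o['position'] if frm is None else frm
    a=(R.inv()*Ro.from_matrix(RT)).as_rotvec(degrees=True)
    print('turn',a.round(2)); [print((R.inv().apply(np.array(w)-p)).round(4)) for w in W]
E
python3 - <<'E'
from h import *
rows((.45,.1,.25),(.446,-.372,.25),(.446,-.372,.12))
E
```

```text
turn [-0.07  0.   -1.82]
[-0.3834 -0.3688 -0.0049]
[-0.5503 -0.8104 -0.0044]
[-0.5503 -0.8102  0.1256]
```

{"name": "play_rows", "arguments": {"plan": [0,0,-1.8,-0.383,-0.369,-0.005,1,0,0,-1.8,-0.383,-0.369,-0.005,1,0,0,-1.8,-0.383,-0.369,-0.005,1,0,0,-1.8,-0.383,-0.369,-0.005,1,0,0,-1.8,-0.383,-0.369,-0.005,1,0,0,-1.8,-0.383,-0.369,-0.005,1,0,0,-1.8,-0.383,-0.369,-0.005,1,0,0,-1.8,-0.383,-0.369,-0.005,1,0,0,-1.8,-0.383,-0.369,-0.005,1,0,0,-1.8,-0.55,-0.81,-0.004,1,0,0,-1.8,-0.55,-0.81,-0.004,1,0,0,-1.8,-0.55,-0.81,-0.004,1,0,0,-1.8,-0.55,-0.81,-0.004,1,0,0,-1.8,-0.55,-0.81,-0.004,1,0,0,-1.8,-0.55,-0.81,-0.004,1,0,0,-1.8,-0.55,-0.81,-0.004,1,0,0,-1.8,-0.55,-0.81,-0.004,1,0,0,-1.8,-0.55,-0.81,0.126,1,0,0,-1.8,-0.55,-0.81,0.126,1,0,0,-1.8,-0.55,-0.81,0.126,1]}}

```text
clock: 2.6
position: [0.4437, -0.3695, 0.1157]
ee_rot: [0.169, 0.986, 0.001, -0.004]
ft_force: [0.2, 0.1, 0.5]
grip_width: 1.003
grasp_force: 0.0
```

```bash
python3 - <<'E'
from h import *
for n,c in(('side',(170,90)),('top',(250,130))):
    im=viewer.camera(n)[:,:,::-1]; x,y=(187,180) if n=='side' else (270,140)
    globals()[n]=cv2.resize(im[y:y+100,x:x+120] if n=='side' else im[y:y+100,x:x+120],(400,333),interpolation=2)
cv2.imwrite('pics/d.png',np.hstack([side,top]))
o=status.get_obs();print(o['position'],o['ee_rot'],manip.tip_extent, proj('side',o['position']),proj('top',o['position']))
rows((.446,-.372,.06),(.446,-.372,.033))
E
```

```text
[ 0.44602095 -0.37155832  0.12022028] [ 1.68452535e-01  9.85709729e-01 -1.61183788e-04 -2.20812942e-04] 0.014 [[244.75025989 197.61124814]] [[336.74110786 197.93188287]]
turn [-0.02 -0.02 -0.03]
[-0.0001 -0.0004  0.0602]
[-0.0002 -0.0004  0.0872]
```

View pics/d.png

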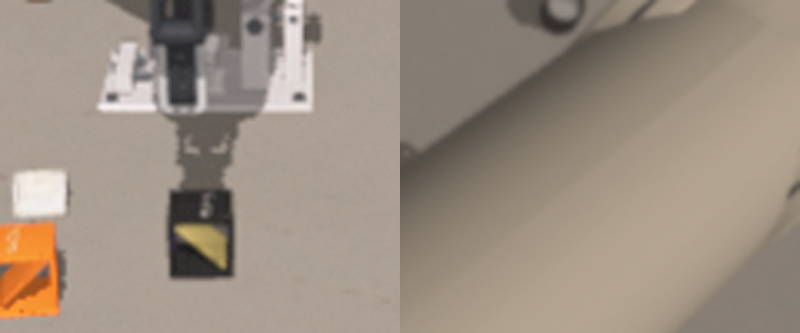

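The side crop shows the hand open above the cube, with the near finger at side (242,205) and the cube at (247,250). The top view is hidden by the arm. I'll descend, grip and lift slightly.

{"name": "play_rows", "arguments": {"plan": [0,0,0,0,0,0.05,1,0,0,0,0,0,0.06,1,0,0,0,0,0,0.075,1,0,0,0,0,0,0.087,1,0,0,0,0,0,0.087,1,0,0,0,0,0,0.087,0.2,0,0,0,0,0,0.087,0.2,0,0,0,0,0,0.087,0.2,0,0,0,0,0,0.087,0.2,0,0,0,0,0,0.087,0.2,0,0,0,0,0,0.087,0.2,0,0,0,0,0,0.087,0.2,0,0,0,0,0,0.087,0.2], "squeeze": 25}}

```text
clock: 4.32
position: [0.4462, -0.3714, 0.0327]
ee_rot: [0.168, 0.986, -0.0, 0.0]
ft_force: [-1.0, 2.0, 5.7]
grip_width: 0.391
grasp_force: 25.7
```

```bash
python3 - <<'E'
from h import *
p=status.get_obs()['position']
rows((p[0],p[1],.13),N(-.0015,0,.13),N(-.0015,0,.095))
E
```

```text
turn [ 0.    0.04 -0.02]
[-0.0001  0.     -0.0973]
[ 0.0228  0.2166 -0.0963]
[ 0.0228  0.2166 -0.0613]
```

{"name": "play_rows", "arguments": {"plan": [0,0,0,0,0,-0.02,0.2,0,0,0,0,0,-0.05,0.2,0,0,0,0,0,-0.097,0.2,0,0,0,0,0,-0.097,0.2,0,0,0,0.006,0.05,-0.097,0.2,0,0,0,0.011,0.1,-0.097,0.2,0,0,0,0.017,0.15,-0.097,0.2,0,0,0,0.021,0.2,-0.097,0.2,0,0,0,0.023,0.217,-0.097,0.2,0,0,0,0.023,0.217,-0.08,0.2,0,0,0,0.023,0.217,-0.061,0.2,0,0,0,0.023,0.217,-0.061,0.2,0,0,0,0.023,0.217,-0.061,0.2]}}

```text
clock: 5.95
position: [0.4959, -0.16, 0.0932]
ee_rot: [0.169, 0.986, -0.0, -0.0]
ft_force: [0.5, -0.4, -0.4]
grip_width: 0.394
grasp_force: 25.2
```

```bash
python3 - <<'E'
from h import *
np.set_printoptions(precision=1,suppress=True)
im=viewer.camera('side')[:,:,::-1].copy(); cv2.imwrite('pics/side2.png',im)
top=viewer.camera('top')[:,:,::-1].copy(); cv2.imwrite('pics/top2.png',top)
a=cv2.resize(im[130:226,205:305],(600,576),interpolation=2)
C=lambda p:(np.array(p)+.5-[205,130])*6-.5
o=status.get_obs(); p=o['position']; print(p,o['ft_force'])
X=[p+sx*.017*ex+sy*.017*ey+[0,0,z] for z in(-.033,.003) for sx in(-1,1) for sy in(-1,)]
q=C(proj('side',X)); print('cube pred',q.tolist())
L=C(proj('side',[N(-.054,-.042,.006),N(.082,-.042,.006),N(0.0175,-.022,.025),N(.046,-.022,.052),N(-.02,-.022,.025)]));print('nest pred plateL,plateR,farwalltop,hinge',L.tolist())
cv2.imwrite('pics/e.png',a)
E
```

```text
[ 0.5 -0.2  0.1] [0.  0.3 0.2]
cube pred [[164.4322819564714, 317.55942776714284], [260.5432947886015, 316.816279612951], [160.04309538221884, 222.9467417095828], [257.51129266970605, 222.02812403338947]]
nest pred plateL,plateR,farwalltop,hinge [[66.2555980911585, 490.42641808776744], [450.87532367961865, 488.5400958041527], [268.8733196109482, 416.4237232828267], [347.56765881436047, 346.77450911435267], [163.94016314062856, 417.0507276792081]]
```

View pics/e.png

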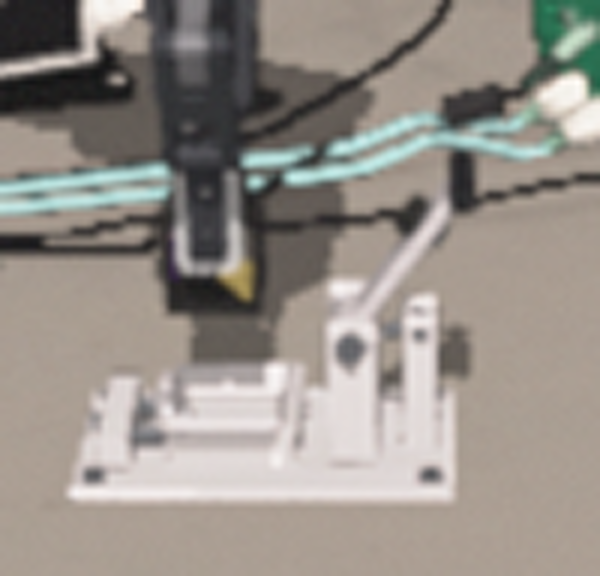

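The side crop shows the held cube at crop x 168–263 and the nest plate at 70–457. Both are about +1.5 mm from prediction, so their relative x is right at about −1.5 mm. Lowering in steps and watching the force.

{"name": "play_rows", "arguments": {"plan": [0,0,0,0,0,0.015,0.2,0,0,0,0,0,0.028,0.2,0,0,0,0,0,0.034,0.2,0,0,0,0,0,0.037,0.2,0,0,0,0,0,0.039,0.2,0,0,0,0,0,0.039,0.2]}}

```text
clock: 6.8
position: [0.4966, -0.1591, 0.0545]
ee_rot: [0.168, 0.986, -0.0, 0.0]
ft_force: [1.0, -0.5, -0.6]
grip_width: 0.39
grasp_force: 25.2
```

{"name": "play_rows", "arguments": {"plan": [0,0,0,0,0,0.001,0.2,0,0,0,0,0,0.002,0.2,0,0,0,0,0,0.003,0.2,0,0,0,0,0,0.003,0.2]}}

```text
clock: 7.3
position: [0.4967, -0.159, 0.0515]
ee_rot: [0.168, 0.986, 0.0, 0.0]
ft_force: [2.7, 0.1, 1.9]
grip_width: 0.395
grasp_force: 25.6
```

{"name": "play_rows", "arguments": {"plan": [0,0,0,0,0,0.001,0.2,0,0,0,0,0,0.002,0.2,0,0,0,0,0,0.003,0.2,0,0,0,0,0,0.004,0.2,0,0,0,0,0,0.004,0.2]}}

```text
clock: 7.92
position: [0.4965, -0.159, 0.0473]
ee_rot: [0.168, 0.986, -0.0, 0.0]
ft_force: [4.5, -1.0, 3.7]
grip_width: 0.39
grasp_force: 25.8
```

{"name": "play_rows", "arguments": {"plan": [0,0,0,-0.0005,0,0.001,0.2,0,0,0,-0.001,0,0.002,0.2,0,0,0,-0.001,0,0.003,0.2,0,0,0,-0.001,0,0.004,0.2,0,0,0,-0.001,0,0.004,0.2]}}

```text
clock: 8.55
position: [0.497, -0.1592, 0.0429]
ee_rot: [0.168, 0.986, -0.0, -0.0]
ft_force: [5.5, -1.5, 1.5]
grip_width: 0.392
grasp_force: 25.7
```

{"name": "play_rows", "arguments": {"plan": [0,0,0,-0.0005,0,0.001,0.2,0,0,0,-0.001,0,0.002,0.2,0,0,0,-0.001,0,0.002,0.2]}}

```text
clock: 8.93
position: [0.4977, -0.1594, 0.0408]
ee_rot: [0.168, 0.986, 0.0, -0.0]
ft_force: [3.8, -0.8, -1.4]
grip_width: 0.389
grasp_force: 25.4
```

{"name": "play_rows", "arguments": {"plan": [0,0,0,0,0,0.001,0.2,0,0,0,0,0,0.001,0.2]}}

```text
clock: 9.18
position: [0.498, -0.1595, 0.0401]
ee_rot: [0.168, 0.986, 0.0, -0.0]
ft_force: [4.1, -2.1, 0.2]
grip_width: 0.394
grasp_force: 25.5
```

{"name": "play_rows", "arguments": {"plan": [0,0,0,0,0,0.001,0.2,0,0,0,0,0,0.001,0.2]}}

```text
clock: 9.43
position: [0.4981, -0.1595, 0.0392]
ee_rot: [0.168, 0.986, 0.0, -0.0]
ft_force: [3.9, -1.2, -0.5]
grip_width: 0.389
grasp_force: 25.6
```

{"name": "play_rows", "arguments": {"plan": [0,0,0,0,0,0.001,0.2,0,0,0,0,0,0.001,0.2]}}

```text
clock: 9.68
position: [0.4981, -0.1595, 0.0382]
ee_rot: [0.168, 0.986, 0.0, -0.0]
ft_force: [4.4, -1.4, 0.6]
grip_width: 0.387
grasp_force: 25.6
```

{"name": "play_rows", "arguments": {"plan": [0,0,0,0,0,0.001,0.2,0,0,0,0,0,0.001,0.2]}}

```text
clock: 9.93
position: [0.4983, -0.1597, 0.0378]
ee_rot: [0.168, 0.986, 0.0, 0.0]
ft_force: [0.6, -1.3, 11.0]
grip_width: 0.388
grasp_force: 26.9
```

{"name": "play_rows", "arguments": {"plan": [0,0,0,0,0,0.001,0.2,0,0,0,0,0,0.001,0.2]}}

```text
clock: 10.18
position: [0.4985, -0.1597, 0.0377]
ee_rot: [0.169, 0.986, 0.001, 0.0]
ft_force: [-4.5, 0.9, 25.3]
grip_width: 0.389
grasp_force: 28.8
```

Firm stop. I'll relax, let go, rise, then press the top with shut fingers to confirm it's home.

{"name": "play_rows", "arguments": {"plan": [0,0,0,0,0,-0.001,0.2,0,0,0,0,0,-0.001,0.2,0,0,0,0,0,-0.001,0.7,0,0,0,0,0,-0.001,0.7,0,0,0,0,0,-0.001,0.7,0,0,0,0,0,-0.001,0.7,0,0,0,0,0,-0.02,0.7,0,0,0,0,0,-0.05,0,0,0,0,0,0,-0.05,0,0,0,0,0,0,-0.05,0,0,0,0,0,0,-0.05,0,0,0,0,0,0,-0.05,0,0,0,0,0,0,-0.05,0]}}

```text
clock: 11.8
position: [0.498, -0.1596, 0.086]
ee_rot: [0.168, 0.986, -0.0, -0.0]
ft_force: [-0.2, -0.4, -1.1]
grip_width: -0.0
grasp_force: 0.0
```

```bash
python3 - <<'E'
from h import *
im=viewer.camera('side')[:,:,::-1].copy()
cv2.imwrite('pics/f.png',cv2.resize(im[130:226,205:305],(600,576),interpolation=2))
o=status.get_obs(); print(o['position'],o['ft_force'],o['grip_width'],manip.tip_extent)
E
```

```text
[ 0.49802366 -0.15960272  0.08605962] [ 0.65382649 -0.36083282 -0.47074706] -0.0024187283014090763 0.014
```

View pics/f.png

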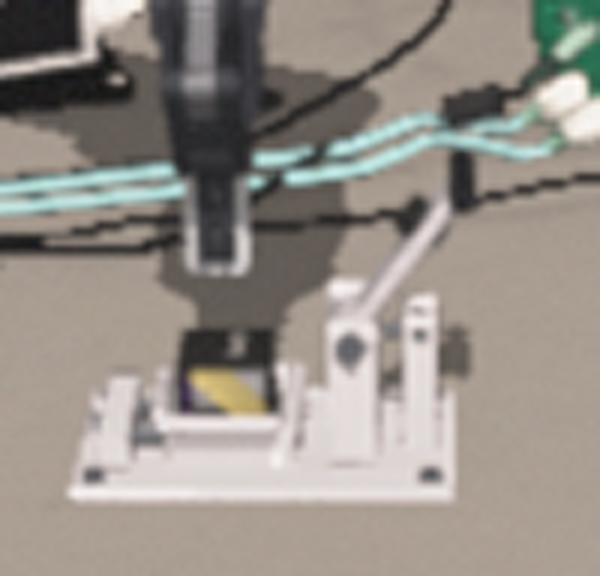

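The cube stands level in the pocket, at crop x 182–276 with its top at 330–370. Pressing on its top to feel the stop.

{"name": "play_rows", "arguments": {"plan": [0,0,0,0,0,0.015,0,0,0,0,0,0,0.026,0,0,0,0,0,0,0.028,0,0,0,0,0,0,0.028,0]}}

```text
clock: 12.35
position: [0.498, -0.1597, 0.058]
ee_rot: [0.169, 0.986, -0.0, -0.0]
ft_force: [-0.9, -0.1, -0.0]
grip_width: 0.0
grasp_force: 0.0
```

{"name": "play_rows", "arguments": {"plan": [0,0,0,0,0,0.001,0,0,0,0,0,0,0.002,0,0,0,0,0,0,0.002,0]}}

```text
clock: 12.72
position: [0.4982, -0.1595, 0.0564]
ee_rot: [0.168, 0.986, 0.0, 0.0]
ft_force: [0.2, 0.8, 0.2]
grip_width: -0.001
grasp_force: 0.0
```

{"name": "play_rows", "arguments": {"plan": [0,0,0,0,0,0.001,0,0,0,0,0,0,0.0015,0,0,0,0,0,0,0.0015,0]}}

```text
clock: 13.1
position: [0.4987, -0.1597, 0.0553]
ee_rot: [0.168, 0.986, 0.0, 0.001]
ft_force: [-1.0, 0.5, 7.0]
grip_width: 0.001
grasp_force: 3.2
```

{"name": "play_rows", "arguments": {"plan": [0,0,0,0,0,0.001,0,0,0,0,0,0,0.001,0]}}

```text
clock: 13.35
position: [0.4988, -0.1598, 0.0552]
ee_rot: [0.169, 0.986, 0.001, 0.0]
ft_force: [-6.0, 1.9, 20.5]
grip_width: -0.0
grasp_force: 10.7
```

Firm stop at 20 N: cube top at world z 0.041, matching the first stop, so it's home. Now to a point behind the crossbar.

```bash
python3 - <<'E'
from h import *
p=status.get_obs()['position']
rows((p[0],p[1],.2),N(.13,0,.201),N(.13,0,.109))
E
```

```text
turn [ 0.07  0.04 -0.04]
[-1.000e-04  2.000e-04 -1.448e-01]
[-0.1294 -0.0002 -0.1447]
[-0.1294 -0.0003 -0.0527]
```

{"name": "play_rows", "arguments": {"plan": [0,0,0,0,0,-0.02,0,0,0,0,0,0,-0.08,0,0,0,0,0,0,-0.145,0,0,0,0,0,0,-0.145,0,0,0,0,-0.05,0,-0.145,0,0,0,0,-0.1,0,-0.145,0,0,0,0,-0.13,0,-0.145,0,0,0,0,-0.13,0,-0.145,0,0,0,0,-0.13,0,-0.1,0,0,0,0,-0.13,0,-0.065,0,0,0,0,-0.13,0,-0.054,0,0,0,0,-0.13,0,-0.054,0]}}

```text
clock: 14.85
position: [0.6204, -0.2026, 0.1079]
ee_rot: [0.168, 0.986, 0.0, -0.0]
ft_force: [0.4, 0.5, 1.3]
grip_width: 0.0
grasp_force: 0.0
```

```bash
python3 - <<'E'
from h import *
im=viewer.camera('side')[:,:,::-1].copy()
cv2.imwrite('pics/g.png',cv2.resize(im[110:226,205:325],(600,580),interpolation=2))
o=status.get_obs(); d=o['position']-NO; print(d@ex,d@ey,o['position'],o['ft_force'])
E
```

```text
0.13025987753562757 0.00032721239952793885 [ 0.62099825 -0.2028856   0.10889334] [-0.57268019 -0.62263814  0.82306955]
```

View pics/g.png

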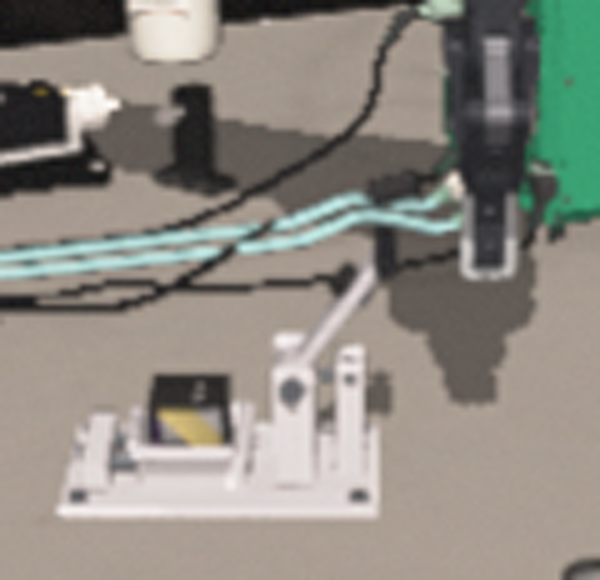

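The shut fingers are behind the crossbar: bar at crop (385,245), fingers at (490,240), overlapping in height. Drawing it over slowly.

{"name": "play_rows", "arguments": {"plan": [0,0,0,0.01,0,0,0,0,0,0,0.02,0,0,0,0,0,0,0.023,0,0,0,0,0,0,0.026,0,0,0,0,0,0,0.028,0,0,0,0,0,0,0.03,0,0,0,0,0,0,0.032,0,0,0,0,0,0,0.034,0,0,0]}}

```text
clock: 15.9
position: [0.5917, -0.1924, 0.1098]
ee_rot: [0.168, 0.986, -0.001, 0.004]
ft_force: [10.9, -3.4, 7.3]
grip_width: 0.0
grasp_force: 5.5
```

{"name": "play_rows", "arguments": {"plan": [0,0,0,0.0025,0,-0.002,0,0,0,0,0.005,0,-0.003,0,0,0,0,0.0075,0,-0.0045,0,0,0,0,0.01,0,-0.0055,0,0,0,0,0.0125,0,-0.0065,0,0,0,0,0.015,0,-0.0073,0,0,0,0,0.0175,0,-0.008,0,0,0,0,0.02,0,-0.0088,0,0,0,0,0.0225,0,-0.0095,0,0,0,0,0.025,0,-0.01,0]}}

```text
clock: 17.15
position: [0.5662, -0.1835, 0.1186]
ee_rot: [0.168, 0.986, -0.0, 0.001]
ft_force: [4.5, -0.9, 3.4]
grip_width: -0.0
grasp_force: 2.2
```

{"name": "play_rows", "arguments": {"plan": [0,0,0,0.0025,0,-0.0005,0,0,0,0,0.005,0,-0.0005,0,0,0,0,0.0075,0,-0.001,0,0,0,0,0.01,0,-0.001,0,0,0,0,0.0125,0,-0.001,0,0,0,0,0.015,0,-0.001,0,0,0,0,0.0175,0,-0.001,0,0,0,0,0.02,0,-0.001,0,0,0,0,0.0225,0,-0.001,0,0,0,0,0.025,0,-0.001,0,0,0,0,0.0275,0,-0.001,0,0,0,0,0.03,0,-0.001,0]}}

```text
clock: 18.65
position: [0.5366, -0.1731, 0.1187]
ee_rot: [0.168, 0.986, 0.0, -0.0]
ft_force: [0.2, -0.1, 0.3]
grip_width: 0.001
grasp_force: 0.2
```

{"name": "play_rows", "arguments": {"plan": [0,0,0,0.002,0,0,0,0,0,0,0.004,0,0,0,0,0,0,0.006,0,0,0,0,0,0,0.007,0,0,0,0,0,0,0.007,0,0,0,0,0,0,0.007,0,0,0]}}

```text
clock: 19.4
position: [0.5303, -0.1709, 0.1188]
ee_rot: [0.168, 0.986, 0.0, 0.0]
ft_force: [0.4, 0.2, 0.4]
grip_width: -0.002
grasp_force: 0.0
```

```bash
python3 - <<'E'
from h import *
im=viewer.camera('side')[:,:,::-1].copy()
cv2.imwrite('pics/i.png',cv2.resize(im[110:226,205:325],(600,580),interpolation=2))
E
```

```text
(no output)
```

View pics/i.png

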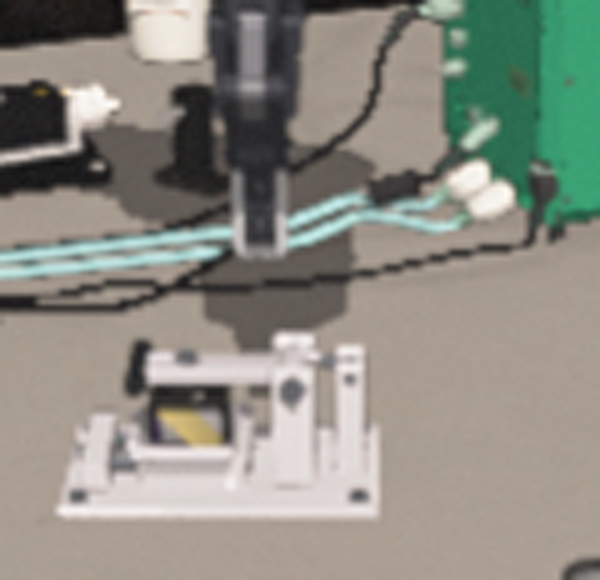

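The keeper has sprung shut, level over the cube, with the bar at crop (138,367) and the fingers clear. I'll retreat, then check the keeper angle numerically.

{"name": "play_rows", "arguments": {"plan": [0,0,0,0,0,-0.04,0,0,0,0,0,0,-0.09,0,0,0,0,0,0,-0.12,0,0,0,0,0,0,-0.12,0,0,0,0,-0.03,0.05,-0.12,0,0,0,0,-0.03,0.1,-0.12,0,0,0,0,-0.03,0.15,-0.12,0,0,0,0,-0.03,0.2,-0.12,0,0,0,0,-0.03,0.25,-0.12,0,0,0,0,-0.03,0.25,-0.12,0]}}

```text
clock: 20.7
position: [0.6417, 0.0606, 0.2365]
ee_rot: [0.165, 0.986, 0.0, -0.001]
ft_force: [-0.3, -0.2, -0.8]
grip_width: -0.001
grasp_force: 0.0
```

```bash
python3 - <<'E'
from h import *
np.set_printoptions(precision=2,suppress=True)
im=viewer.camera('side').astype(float); g=im.mean(2); t=viewer.camera('top'); cv2.imwrite('pics/top3.png',t[:,:,::-1]); cv2.imwrite('pics/side3.png',im[:,:,::-1])
# arm bottom edge (bright arm -> dark cube) and top edge, plate front edge, subpixel by steepest gradient
def edge(u,a,b,s):
    d=s*np.diff(g[a:b,u]); k=int(d.argmax()); w=np.clip(d[max(k-1,0):k+2],0,None); return a+.5+(w*np.arange(max(k-1,0),max(k-1,0)+len(w))).sum()/w.sum()
us=np.arange(237,258); e=np.array([edge(u,176,184,1) for u in us]); b=np.array([edge(u,183,189,-1) for u in us]); f=np.array([edge(u,207,216,-1) for u in range(225,275)])
print('top',e,'bot',b); print('slopes arm top',np.polyfit(us,e,1)[0],'bot',np.polyfit(us,b,1)[0],'plate',np.polyfit(range(225,275),f,1)[0])
for th in(0,.015,.055):
    for y,k in((-.01,.003),):
        P=[N(.046-r*np.cos(th)-k*np.sin(th),y,.052+r*np.sin(th)+k*np.cos(th)*s) for s in(1,-1) for r in(.015,.06)]
        q=proj('side',P); print(th,q.tolist(),(q[1]-q[0])[1]/(q[1]-q[0])[0])
q=proj('side',[N(-.054,-.042,.002),N(.082,-.042,.002)]);print('plate pred slope',(q[1]-q[0])[1]/(q[1]-q[0])[0])
o=status.get_obs();print(o['position'],o['ft_force'])
E
```

```text
top [179.86 179.91 182.5  182.22 182.17 182.21 182.22 182.31 182.23 180.38
 180.44 180.36 180.41 180.41 180.39 180.41 180.4  180.47 180.46 180.38
 180.39] bot [186.42 186.43 186.43 186.4  186.41 186.43 186.35 186.22 186.24 186.42
 186.44 186.46 186.44 186.35 186.22 186.15 186.2  186.27 186.2  186.24
 186.22]
slopes arm top -0.07180554314930572 bot -0.01131869325883354 plate 0.001962493417451913
0 [[255.57211675196592, 183.83120909468843], [234.53556358470325, 183.99005771276893], [255.63674790671212, 186.3968862551838], [234.64930206874246, 186.54999441108825]] -0.007551076301211734
0.015 [[255.5493998719456, 183.73506264198983], [234.50063386289176, 183.60532859978406], [255.61408315386154, 186.30089788413815], [234.61445619833086, 186.16676906883268]] 0.006163498712939528
0.055 [[255.49660748413402, 183.48011269662345], [234.43832447059205, 182.57990929059613], [255.56134024200045, 186.0435470943704], [234.55217307782772, 185.1425440614437]] 0.04274818632879146
plate pred slope -0.004743593908220446
[0.64 0.05 0.24] [ 0.13 -0.38  0.15][ WARN:0@3.287] global loadsave.cpp:1063 imwrite_ Unsupported depth image for selected encoder is fallbacked to CV_8U.
```

The arm's lower edge has slope −0.01, which matches the home angle; 2 mm proud would give +0.04. Handing in.

```bash
python3 -c "
from workcell import manip
print(manip.hand_in())"
```

```text
the job is handed in; nothing more can be done
None
```

The cube is pressed home in the pocket and released, the keeper has sprung shut on it by itself, nothing else was touched as far as the forces and pictures show, and the job is handed in at about 21 s (verdict not shown).

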